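Stack the L-brackets head to tail on the stand

ROBOT

A 7-joint arm with a two-finger parallel gripper is mounted at the origin on a cart in front of the work surface, level with it; the furniture and walls round the work are solid. World frame = base frame: x ahead of the robot, y to its left, z up, the work surface at z = 0. Lengths are in m, angles in degrees, forces in N, time in s.
With the tool pointing down it reaches from about 0.425 to 0.95 m from the base axis. Payload 4.7 kg.
Tool frame: the origin (TCP) lies midway between the tips of the shut fingers; the grasp point (between the pads) lies 19 mm behind it; z points along the fingers, y is the line along which they close (so a half turn about z gives the same grasp; the last joint's range is limited). The gripper opens to 85 mm and grips with 20 to 120 N. Pads are 22 mm wide; open, the fingers measure 114 mm over their backs; the gripper's body (76 mm by 85 mm) begins 54 mm behind the grasp point. The pads swing forward as they close: fully open they stand 13 mm farther back than shut.
Start: joints at [68.933, 26.849, -2.785, 87.806, 1.381, 65.374, -4.715], TCP at [0.224, -0.637, 0.231] pointing down, gripper open.
Joint ranges: [-148.3, 148.3], [-19.14, 114.17], [-79.39, 73.82], [5.75, 140.21], [-59.74, 239.74], [12.07, 113.84], [-152.46, 152.46]. Speed limits (degrees/s): [147.25, 147.25, 180, 180, 180, 180, 180].

INTERFACE

Orientations are given as a 3x3 rotation matrix whose columns are the frame's x, y, z axes.
In Python, from plant import bot gives the robot as it stands.
- The arm moves only by the shell command python3 -m handwheel 'ROWS' [FORCE]. ROWS is rows parted by semicolons, their numbers by spaces, 1 to 5 of them, each of 7 numbers: a rotation vector rx, ry, rz in degrees, then dx, dy, dz in m, then the opening from 0.0 (shut) to 1.0 (fully open); each row shifts and turns the commanded pose from where the row before left it, along the tool's axes as they then stand; what a row does not reach is not made up. A row lasts 1/8 s, in which the tool goes at most 0.0625 m and 10.7 degrees, less where a joint would pass 70% of its speed; a pose out of reach is approached as far as the arm can. The fingers move at their own pace and stop on an object; FORCE is the grip in N (left out, the last holds). Time passes only in rows, so rows that do not move let the fingers close. It prints the time, the measured TCP pose, the force, the opening and the grip force at its end.
- bot.state(): the state, without advancing time (a new reading comes with each control period).
- bot.grab_frame(name): name is "side" or "top" or "wrist"; returns a dict with "color" (400x640x3 uint8, red, green, blue), "depth" (400x640 float32, m along the optical axis (not along the pixel's ray), 0 where there is no reading), "K" (3x3 intrinsics, pixels), "R" (3x3) and "t" (3): a world point X has camera coordinates R X + t. Camera axes: x right, y down, z forward; pixel columns grow to the right and rows downward; lengths in m; the calibration is good to about 2 mm. A picture is of the moment at which its call begins.
- bot.job_done(): hands the job in; it is judged then, once.
Trained networks look in a picture, given as the dict that the camera call returned (one of the last four; its "shot" number tells which), for a name from the list of things; names that differ only in an ending like _2 or _b are one class to them, and where a whole thing is asked for, a point or a joint stands for the part that bears it (a point fixed in the world has none). Each returns a list of dicts, best first, with "confidence" (0 to 1); they miss things now and then, are a little off and sometimes report something else, mostly with a low value. They report only what shows in the picture. A call takes as long as a camera call.
- bot.boxes_of(target, picture): "bbox" ([left, top, right, bottom] in pixels, round what is visible of it).
- bot.trace(target, picture): "region" (400x640 bool, what is visible of it) and "bbox" ([left, top, right, bottom] in pixels, round what is visible of it).
The state is a dict: "time_s": time; "joint_positions": joint angles; "joint_vel": joint speeds; "effort": joint torques, N m; "position": TCP position; "tool_rot": TCP orientation; "ft_force": force on the tool from outside, world axes, zero at the start; "wrist_torque": the same for the moment, N m; "opening": opening from 0.0 (shut) to 1.0 (fully open); "finger_force": force on a finger pad.
Only numpy, scipy, OpenCV 4.12 (cv2) and the standard library are available. Lean on these libraries where they do the work, as an engineer would, in place of code of your own. Each camera call takes 0.05 s, during which the arm holds its last target. There are 200 camera calls.

TASK

First clear the roll of tape and the red carton off the wooden stand and leave both in the dark tray. Then stack every L-bracket lying on the bench in one neat pile on the stand, lying flat with the feet up and lengthwise along the stand, each bracket turned end for end against the one below it so that the feet alternate and the pile stays level and balanced.

Things in the scene. Friction and masses are not known exactly. Their poses are not given: they have to be found in the camera images.
- stand: fixed stacking stand: oak block 100 x 60 mm with a black rubber top, 40 mm high, on a dark wooden foot plate 110 x 70 x 8 mm. Origin under its centre at bench level; x along its 100 mm length, z up; its flat top is at z = +40 mm
- tray: fixed dark oven tray, 235 (x) x 345 (y) mm, floor 2 mm thick, rim 14 mm high and 8 mm thick. Origin under its centre at bench level
- red_carton: closed red carton 50 (x) x 70 (y) x 25 (z) mm, at the start lying on the stand. Origin at the centre of its underside
- tape: roll of black tape, 56 mm across, 19 mm high, bore open, at the start lying flat on top of the red carton. Origin at the centre of its underside, z along its axis
- bracket_1: aluminium L-bracket: a plate 120 (x) x 48 (y) x 16 (z) mm with a lengthwise slot 12 mm wide, and at its -x end a foot 15 mm thick (x from -60 to -45 mm), as wide as the plate, that stands up to 31 mm above the underside (just under two plate thicknesses). Origin at the centre of the plate's underside; about 0.22 kg; starts flat on the bench, foot up. May be absent
- foot_1 (a point): middle of the top of the upstanding foot of bracket_1, 52.5 mm from the plate's centre towards -x, 31 mm above the underside
- bracket_2: aluminium L-bracket: a plate 120 (x) x 48 (y) x 16 (z) mm with a lengthwise slot 12 mm wide, and at its -x end a foot 15 mm thick (x from -60 to -45 mm), as wide as the plate, that stands up to 31 mm above the underside (just under two plate thicknesses). Origin at the centre of the plate's underside; about 0.22 kg; starts flat on the bench, foot up. May be absent
- foot_2 (a point): middle of the top of the upstanding foot of bracket_2, 52.5 mm from the plate's centre towards -x, 31 mm above the underside
- bracket_3: aluminium L-bracket: a plate 120 (x) x 48 (y) x 16 (z) mm with a lengthwise slot 12 mm wide, and at its -x end a foot 15 mm thick (x from -60 to -45 mm), as wide as the plate, that stands up to 31 mm above the underside (just under two plate thicknesses). Origin at the centre of the plate's underside; about 0.22 kg; starts flat on the bench, foot up. May be absent
- foot_3 (a point): middle of the top of the upstanding foot of bracket_3, 52.5 mm from the plate's centre towards -x, 31 mm above the underside
- bracket_4: aluminium L-bracket: a plate 120 (x) x 48 (y) x 16 (z) mm with a lengthwise slot 12 mm wide, and at its -x end a foot 15 mm thick (x from -60 to -45 mm), as wide as the plate, that stands up to 31 mm above the underside (just under two plate thicknesses). Origin at the centre of the plate's underside; about 0.22 kg; starts flat on the bench, foot up. May be absent
- foot_4 (a point): middle of the top of the upstanding foot of bracket_4, 52.5 mm from the plate's centre towards -x, 31 mm above the underside
- bracket_5: aluminium L-bracket: a plate 120 (x) x 48 (y) x 16 (z) mm with a lengthwise slot 12 mm wide, and at its -x end a foot 15 mm thick (x from -60 to -45 mm), as wide as the plate, that stands up to 31 mm above the underside (just under two plate thicknesses). Origin at the centre of the plate's underside; about 0.22 kg; starts flat on the bench, foot up. May be absent
- foot_5 (a point): middle of the top of the upstanding foot of bracket_5, 52.5 mm from the plate's centre towards -x, 31 mm above the underside

How it is judged (in metres and radians):
On the way:
1. the tape and the red carton lie in the tray before any bracket is put on the stand (x of tape in the frame of tray between -0.105 and 0.105 m and y of tape in the frame of tray between -0.16 and 0.16 m and z of each of tape, red_carton in the frame of tray below 0.05 m and x of red_carton in the frame of tray between -0.105 and 0.105 m and y of red_carton in the frame of tray between -0.16 and 0.16 m and (horizontal distance between bracket_1 and stand above 0.06 m or z of bracket_1 in the frame of stand below 0.025 m) and (horizontal distance between bracket_2 and stand above 0.06 m or z of bracket_2 in the frame of stand below 0.025 m) and (horizontal distance between bracket_3 and stand above 0.06 m or z of bracket_3 in the frame of stand below 0.025 m) and (horizontal distance between bracket_4 and stand above 0.06 m or z of bracket_4 in the frame of stand below 0.025 m) and (horizontal distance between bracket_5 and stand above 0.06 m or z of bracket_5 in the frame of stand below 0.025 m)), for 0.2 s.
At the end, for the whole second after the job is handed in: Tape and carton inside the tray rim. All present brackets at rest in one pile on the stand, foot up, level (0.06 rad), 16 mm apart in height, feet alternately at either end, each centred within 26 mm along the stand, 14 mm across it and aligned within 0.16 rad (x of tape in the frame of tray between -0.105 and 0.105 m and y of tape in the frame of tray between -0.16 and 0.16 m and z of each of tape, red_carton in the frame of tray below 0.05 m and x of red_carton in the frame of tray between -0.105 and 0.105 m and y of red_carton in the frame of tray between -0.16 and 0.16 m and x of bracket_1 in the frame of stand between -0.026 and 0.026 m and y of bracket_1 in the frame of stand between -0.014 and 0.014 m and angle between the x axis of each of bracket_1, bracket_2, bracket_3, bracket_4, bracket_5 and the x axis of stand, either way round below 0.16 rad and angle between each of bracket_1, bracket_2, bracket_3, bracket_4, bracket_5's own z axis and vertical below 0.06 rad and linear speed of each of bracket_1, bracket_2, bracket_3, bracket_4, bracket_5 below 0.03 m/s and x of bracket_2 in the frame of stand between -0.026 and 0.026 m and y of bracket_2 in the frame of stand between -0.014 and 0.014 m and x of bracket_3 in the frame of stand between -0.026 and 0.026 m and y of bracket_3 in the frame of stand between -0.014 and 0.014 m and x of bracket_4 in the frame of stand between -0.026 and 0.026 m and y of bracket_4 in the frame of stand between -0.014 and 0.014 m and x of bracket_5 in the frame of stand between -0.026 and 0.026 m and y of bracket_5 in the frame of stand between -0.014 and 0.014 m and ((((z of bracket_1 in the frame of stand between 0.035 and 0.045 m and x of foot_1 in the frame of stand below -0.03 m) or (z of bracket_1 in the frame of stand between 0.051 and 0.061 m and x of foot_1 in the frame of stand above 0.03 m) or (z of bracket_1 in the frame of stand between 0.067 and 0.077 m and x of foot_1 in the frame of stand below -0.03 m) or (z of bracket_1 in the frame of stand between 0.083 and 0.093 m and x of foot_1 in the frame of stand above 0.03 m) or (z of bracket_1 in the frame of stand between 0.099 and 0.109 m and x of foot_1 in the frame of stand below -0.03 m)) and ((z of bracket_2 in the frame of stand between 0.035 and 0.045 m and x of foot_2 in the frame of stand below -0.03 m) or (z of bracket_2 in the frame of stand between 0.051 and 0.061 m and x of foot_2 in the frame of stand above 0.03 m) or (z of bracket_2 in the frame of stand between 0.067 and 0.077 m and x of foot_2 in the frame of stand below -0.03 m) or (z of bracket_2 in the frame of stand between 0.083 and 0.093 m and x of foot_2 in the frame of stand above 0.03 m) or (z of bracket_2 in the frame of stand between 0.099 and 0.109 m and x of foot_2 in the frame of stand below -0.03 m)) and ((z of bracket_3 in the frame of stand between 0.035 and 0.045 m and x of foot_3 in the frame of stand below -0.03 m) or (z of bracket_3 in the frame of stand between 0.051 and 0.061 m and x of foot_3 in the frame of stand above 0.03 m) or (z of bracket_3 in the frame of stand between 0.067 and 0.077 m and x of foot_3 in the frame of stand below -0.03 m) or (z of bracket_3 in the frame of stand between 0.083 and 0.093 m and x of foot_3 in the frame of stand above 0.03 m) or (z of bracket_3 in the frame of stand between 0.099 and 0.109 m and x of foot_3 in the frame of stand below -0.03 m)) and ((z of bracket_4 in the frame of stand between 0.035 and 0.045 m and x of foot_4 in the frame of stand below -0.03 m) or (z of bracket_4 in the frame of stand between 0.051 and 0.061 m and x of foot_4 in the frame of stand above 0.03 m) or (z of bracket_4 in the frame of stand between 0.067 and 0.077 m and x of foot_4 in the frame of stand below -0.03 m) or (z of bracket_4 in the frame of stand between 0.083 and 0.093 m and x of foot_4 in the frame of stand above 0.03 m) or (z of bracket_4 in the frame of stand between 0.099 and 0.109 m and x of foot_4 in the frame of stand below -0.03 m)) and ((z of bracket_5 in the frame of stand between 0.035 and 0.045 m and x of foot_5 in the frame of stand below -0.03 m) or (z of bracket_5 in the frame of stand between 0.051 and 0.061 m and x of foot_5 in the frame of stand above 0.03 m) or (z of bracket_5 in the frame of stand between 0.067 and 0.077 m and x of foot_5 in the frame of stand below -0.03 m) or (z of bracket_5 in the frame of stand between 0.083 and 0.093 m and x of foot_5 in the frame of stand above 0.03 m) or (z of bracket_5 in the frame of stand between 0.099 and 0.109 m and x of foot_5 in the frame of stand below -0.03 m))) or (((z of bracket_1 in the frame of stand between 0.035 and 0.045 m and x of foot_1 in the frame of stand above 0.03 m) or (z of bracket_1 in the frame of stand between 0.051 and 0.061 m and x of foot_1 in the frame of stand below -0.03 m) or (z of bracket_1 in the frame of stand between 0.067 and 0.077 m and x of foot_1 in the frame of stand above 0.03 m) or (z of bracket_1 in the frame of stand between 0.083 and 0.093 m and x of foot_1 in the frame of stand below -0.03 m) or (z of bracket_1 in the frame of stand between 0.099 and 0.109 m and x of foot_1 in the frame of stand above 0.03 m)) and ((z of bracket_2 in the frame of stand between 0.035 and 0.045 m and x of foot_2 in the frame of stand above 0.03 m) or (z of bracket_2 in the frame of stand between 0.051 and 0.061 m and x of foot_2 in the frame of stand below -0.03 m) or (z of bracket_2 in the frame of stand between 0.067 and 0.077 m and x of foot_2 in the frame of stand above 0.03 m) or (z of bracket_2 in the frame of stand between 0.083 and 0.093 m and x of foot_2 in the frame of stand below -0.03 m) or (z of bracket_2 in the frame of stand between 0.099 and 0.109 m and x of foot_2 in the frame of stand above 0.03 m)) and ((z of bracket_3 in the frame of stand between 0.035 and 0.045 m and x of foot_3 in the frame of stand above 0.03 m) or (z of bracket_3 in the frame of stand between 0.051 and 0.061 m and x of foot_3 in the frame of stand below -0.03 m) or (z of bracket_3 in the frame of stand between 0.067 and 0.077 m and x of foot_3 in the frame of stand above 0.03 m) or (z of bracket_3 in the frame of stand between 0.083 and 0.093 m and x of foot_3 in the frame of stand below -0.03 m) or (z of bracket_3 in the frame of stand between 0.099 and 0.109 m and x of foot_3 in the frame of stand above 0.03 m)) and ((z of bracket_4 in the frame of stand between 0.035 and 0.045 m and x of foot_4 in the frame of stand above 0.03 m) or (z of bracket_4 in the frame of stand between 0.051 and 0.061 m and x of foot_4 in the frame of stand below -0.03 m) or (z of bracket_4 in the frame of stand between 0.067 and 0.077 m and x of foot_4 in the frame of stand above 0.03 m) or (z of bracket_4 in the frame of stand between 0.083 and 0.093 m and x of foot_4 in the frame of stand below -0.03 m) or (z of bracket_4 in the frame of stand between 0.099 and 0.109 m and x of foot_4 in the frame of stand above 0.03 m)) and ((z of bracket_5 in the frame of stand between 0.035 and 0.045 m and x of foot_5 in the frame of stand above 0.03 m) or (z of bracket_5 in the frame of stand between 0.051 and 0.061 m and x of foot_5 in the frame of stand below -0.03 m) or (z of bracket_5 in the frame of stand between 0.067 and 0.077 m and x of foot_5 in the frame of stand above 0.03 m) or (z of bracket_5 in the frame of stand between 0.083 and 0.093 m and x of foot_5 in the frame of stand below -0.03 m) or (z of bracket_5 in the frame of stand between 0.099 and 0.109 m and x of foot_5 in the frame of stand above 0.03 m))))); the robot touches nothing.
Of bracket_1, bracket_2, bracket_3, bracket_4, bracket_5 only 4 to 5 are there at a start; the rules pass over those that are not, and their reading is None.
At some moment in a run one of bracket_4, bracket_5 may be knocked a few centimetres aside while the robot is not near it.
Once in a run the grip may slacken for a moment while it holds something.
It also fails if it takes over 208 s, if anything falls off the work surface, if the arm or the gripper's body presses on something with over 40 N, if the wrist force passes 120 N, or if a joint passes its speed limit or range.

## Working session

There is one attempt and no reset: what is moved stays moved. The work goes in short steps, Python scripts to look and compute and a shell command to move; the robot and the scene stay as the last step left them, time stands still between calls to the robot, and variables do not carry over. Pictures are saved under pics/ and viewed, at most 14 in all, crops included, and the job is handed in when it is done.

```bash
ls; mkdir -p pics; cat > h.py <<'E'
import numpy as np, cv2
from plant import bot
def pts(f,m):
    d=f["depth"]; v,u=np.nonzero(m&(d>0)); z=d[v,u]; K=f["K"]
    c=np.stack([(u-K[0,2])/K[0,0]*z,(v-K[1,2])/K[1,1]*z,z],1)
    return (c-f["t"])@f["R"]
def save(f,n): cv2.imwrite("pics/"+n,f["color"][:,:,::-1])
E
python3 - <<'E'
from h import *
s=bot.state(); print(s["time_s"],s["position"],np.round(s["tool_rot"],3).tolist(),s["opening"])
F={n:bot.grab_frame(n) for n in("top","side")}
for n in F: save(F[n],n+"0.png")
f=F["top"]
print(f["K"],f["R"],f["t"])
for t in["stand","tray","red_carton","tape","bracket_1","foot_1"]:
    for r in bot.trace(t,f):
        p=pts(f,r["region"]); 
        if len(p)<5: continue
        zt=np.percentile(p[:,2],95)
        q=p[p[:,2]>zt-.008]; b=cv2.minAreaRect(q[:,:2].astype(np.float32)*1000)
        print(t,round(r["confidence"],2),np.round(r["bbox"]),"med",np.round(np.median(p,0),3),"ztop",round(zt,3),"rect",np.round(b[0],1),np.round(b[1],1),round(b[2],1))
E
```

```text
pics
0.0 [ 0.22415652 -0.63607762  0.23024291] [[0.943, 0.332, -0.001], [0.332, -0.943, 0.002], [-0.0, -0.002, -1.0]] 1.0014661226814525
[[363.82959519   0.         319.4824257 ]
 [  0.         363.82959519 205.58654084]
 [  0.           0.           1.        ]] [[-0.00203181 -0.999651   -0.02633916]
 [-0.99810076  0.00364894 -0.06149432]
 [ 0.06156896  0.02616419 -0.99775984]] [0.15524802 0.55977574 1.01033558]
stand 0.74 [364. 198. 407. 227.] med [ 0.527 -0.011  0.036] ztop 0.044 rect [539.6 -30.6] [99.2 57.5] 79.1
tray 0.77 [180. 168. 266. 293.] med [0.492 0.433 0.002] ztop 0.013 rect [490.8 434. ] [345.3 235.9] 2.0
red_carton 0.58 [375. 202. 399. 224.] med [ 0.536 -0.031  0.083] ztop 0.085 rect [538.7 -28.8] [52.1 52.6] 44.9
red_carton 0.52 [371. 200. 404. 221.] med [ 0.542 -0.013  0.065] ztop 0.069 rect [542.8 -26.6] [68.  48.3] 76.9
tape 0.69 [379. 204. 397. 223.] med [ 0.536 -0.027  0.083] ztop 0.086 rect [538.1 -28.2] [52.1 51. ] 44.9
tape 0.38 [324. 136. 348. 183.] med [0.694 0.115 0.016] ztop 0.032 rect [741.  106.3] [46.1 16. ] 80.3
bracket_1 0.84 [370. 131. 392. 176.] med [ 0.709 -0.016  0.016] ztop 0.031 rect [660.4 -18.3] [15.1 48.2] 0.3
bracket_1 0.6 [325. 135. 345. 182.] med [0.694 0.115 0.016] ztop 0.032 rect [740.7 107.5] [44.7 15. ] 80.3
bracket_1 0.59 [281. 170. 306. 215.] med [0.603 0.23  0.016] ztop 0.031 rect [644.9 242.1] [14.7 45.8] 18.6
bracket_1 0.59 [422. 141. 446. 187.] med [ 0.675 -0.165  0.016] ztop 0.031 rect [ 627.9 -182.6] [15.  46.8] 20.4
foot_1 0.93 [281. 173. 309. 214.] med [0.598 0.229 0.016] ztop 0.031 rect [645.3 242.9] [15.2 45.6] 16.2
foot_1 0.89 [324. 138. 343. 185.] med [0.7   0.116 0.016] ztop 0.032 rect [741.2 107.4] [44.7 16. ] 80.3
foot_1 0.83 [371. 130. 392. 172.] med [ 0.707 -0.016  0.016] ztop 0.031 rect [660.1 -17.7] [15.1 47. ] 1.8
foot_1 0.75 [414. 142. 449. 190.] med [ 0.675 -0.165  0.016] ztop 0.031 rect [ 627.9 -182.6] [15.  46.8] 20.4
```

```bash
python3 -c "
import cv2,numpy as np
a=cv2.imread('pics/top0.png')[100:300,150:480]
cv2.imwrite('pics/top0c.png',cv2.resize(a,(792,480),interpolation=3))"
```

```text
(no output)
```

View pics/top0c.png

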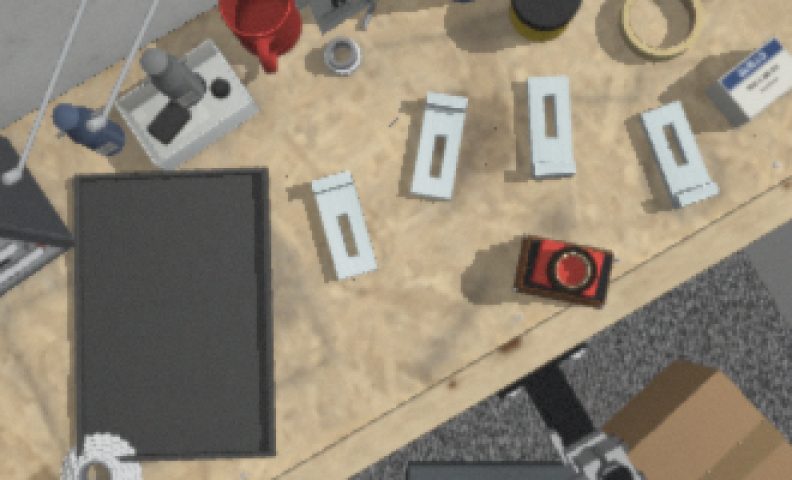

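View pics/side0.png

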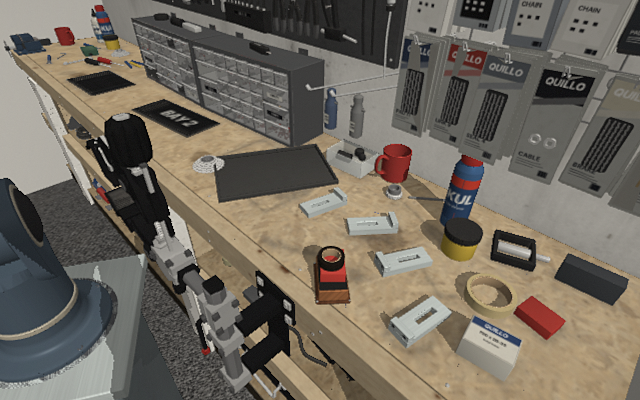

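The top view shows 4 brackets: feet near the robot at crop px (552,168) and (697,195), feet far at (446,102) and (333,182). The tape sits on the carton on the stand at (570,268), and the tray is at left. The side view agrees and shows no fifth bracket. Next I'll refine the poses and add a helper for move deltas.

```bash
cat >> h.py <<'E'
def brackets(f,n="bracket_1"):
    "list of (centre xy, heading of +x (away from foot) deg, zmin-ish)"
    out=[]
    for t in("bracket_1","foot_1"):
      for r in bot.trace(t,f):
        p=pts(f,cv2.erode(r["region"].astype(np.uint8),np.ones((2,2)))>0); 
        if len(p)<60: continue
        zb=np.percentile(p[:,2],97); top=p[abs(p[:,2]-zb)<.005]
        pl=p[abs(p[:,2]-(zb-.015))<.004]; a=np.vstack([top,pl])
        if len(pl)<40 or len(top)<5: continue
        (c,s,ang)=cv2.minAreaRect(a[:,:2].astype(np.float32)*1000)
        if s[1]>s[0]: s=s[::-1]; ang+=90
        if not(100<s[0]<135 and 40<s[1]<60): print("odd",np.round(c),np.round(s),len(p)); continue
        u=np.array([np.cos(np.radians(ang)),np.sin(np.radians(ang))])
        if (top[:,:2].mean(0)*1000-c)@u>0: ang-=180
        ang=(ang+180)%360-180
        if any(np.hypot(*(np.array(c)-o[0]))<40 for o in out): continue
        out.append((np.array(c),ang)); print("bracket c",np.round(c,1),"head",round(ang,1),"size",np.round(s,1),"ztop",round(zb,4),"conf",round(r["confidence"],2))
    return out
def go(x,y,z,yaw):
    "tool-axis move from the present pose to TCP x,y,z (m) with tool x at yaw (deg), tool down"
    s=bot.state(); R=np.array(s["tool_rot"]); p=np.array(s["position"])
    c,d=np.cos(np.radians(yaw)),np.sin(np.radians(yaw))
    T=np.array([[c,d,0],[d,-c,0],[0,0,-1.]])
    rv=np.degrees(cv2.Rodrigues(R.T@T)[0].ravel()); dp=R.T@(np.array([x,y,z])-p); dT=T.T@(np.array([x,y,z])-p)
    az=np.degrees(np.arctan2(y,x))
    print("go rot",np.round(rv,2),"d now",np.round(dp,4),"d after-turn",np.round(dT,4),"yaw now",round(np.degrees(np.arctan2(R[1,0],R[0,0])),1),"j7",round(s["joint_positions"][6],1))
E
python3 - <<'E'
from h import *
f=bot.grab_frame("top")
brackets(f)
for t in["stand","red_carton","tape"]:
    r=bot.trace(t,f)[0]; p=pts(f,r["region"])
    for lo,hi in((.036,.044),(.061,.068),(.08,.09)):
        q=p[(p[:,2]>lo)&(p[:,2]<hi)]
        if len(q)>10: b=cv2.minAreaRect(q[:,:2].astype(np.float32)*1000); print(t,lo,len(q),np.round(b,1) if 0 else b,q.mean(0))
go(.538,-.028,.18,78)
E
```

```text
bracket c [ 676.7 -166.6] head 20.2 size [117.7  49.4] ztop 0.0324 conf 0.92
bracket c [711.1 -17. ] head 1.7 size [117.7  47.9] ztop 0.0322 conf 0.66
bracket c [593.2 226.4] head -162.9 size [115.7  44.8] ztop 0.0314 conf 0.6
bracket c [687.7 114.5] head 170.4 size [117.7  44.3] ztop 0.0321 conf 0.56
stand 0.036 204 ((539.4820556640625, -30.766185760498047), (98.8106918334961, 57.967323303222656), 77.63597106933594) [ 0.5354048  -0.03132653  0.03980816]
red_carton 0.061 173 ((544.5949096679688, -26.033702850341797), (65.67029571533203, 46.5538215637207), 77.0097885131836) [ 0.54481415 -0.01658014  0.06473188]
tape 0.061 34 ((543.7051391601562, -37.80638885498047), (44.04998779296875, 42.982391357421875), 84.0257568359375) [ 0.54135543 -0.03453289  0.06479687]
tape 0.08 202 ((538.54541015625, -28.70745086669922), (52.113189697265625, 52.67113494873047), 45.791263580322266) [ 0.53826863 -0.02873764  0.08351754]
go rot [ 1.000e-02  0.000e+00 -5.859e+01] d now [ 0.4981 -0.4698  0.0513] d after-turn [0.6606 0.1802 0.0514] yaw now 19.4 j7 -4.7
```

```bash
H="python3 -m handwheel"; $H '0 0 0 .038 -.036 0 1;0 0 0 .038 -.036 0 1;0 0 0 .038 -.036 0 1;0 0 0 .038 -.036 0 1;0 0 0 .038 -.036 0 1' 60; $H '0 0 0 .038 -.036 0 1;0 0 0 .038 -.036 0 1;0 0 0 .038 -.036 0 1;0 0 0 .038 -.036 0 1;0 0 0 .038 -.036 0 1'; $H '0 0 0 .038 -.036 0 1;0 0 0 .038 -.036 0 1;0 0 0 .04 -.038 0 1;0 0 -9.75 0 0 0 1;0 0 -9.75 0 0 0 1'; $H '0 0 -9.75 0 0 0 1;0 0 -9.75 0 0 0 1;0 0 -9.75 0 0 0 1;0 0 -9.75 0 0 0 1;0 0 0 0 0 0 1'
python3 - <<'E'
from h import *
go(.5385,-.0287,.12,78)
f=bot.grab_frame("wrist"); save(f,"w1.png")
for t in["stand","red_carton","tape"]:
  for r in bot.trace(t,f)[:1]:
    p=pts(f,r["region"])
    for lo,hi in((.036,.044),(.061,.068),(.08,.09)):
        q=p[(p[:,2]>lo)&(p[:,2]<hi)]
        if len(q)>50: print(t,lo,len(q),cv2.minAreaRect(q[:,:2].astype(np.float32)*1000))
E
```

```text
time_s: 1.32
position: [0.3445, -0.4022, 0.2317]
tool_rot: [[0.943, 0.332, 0.001], [0.332, -0.943, -0.001], [0.0, 0.001, -1.0]]
ft_force: [1.0, -1.1, -0.1]
opening: 0.999
finger_force: 0.0
time_s: 1.95
position: [0.4638, -0.1693, 0.2317]
tool_rot: [[0.943, 0.332, 0.001], [0.332, -0.943, -0.001], [0.001, 0.001, -1.0]]
ft_force: [-0.2, 0.0, -0.9]
opening: 1.0
finger_force: 0.0
time_s: 2.58
position: [0.5363, -0.0274, 0.2314]
tool_rot: [[0.773, 0.634, 0.0], [0.634, -0.773, -0.0], [0.0, 0.0, -1.0]]
ft_force: [0.2, 0.4, -0.7]
opening: 0.999
finger_force: 0.0
time_s: 3.2
position: [0.536, -0.0287, 0.2314]
tool_rot: [[0.212, 0.977, 0.0], [0.977, -0.212, 0.0], [0.0, 0.0, -1.0]]
ft_force: [0.1, 0.2, 0.4]
opening: 0.992
finger_force: 0.0
go rot [ 0.01 -0.01 -0.22] d now [0.0005 0.0024 0.1114] d after-turn [0.0005 0.0025 0.1114] yaw now 77.8 j7 -23.9
stand 0.036 1277 ((538.8899536132812, -30.243568420410156), (98.08116912841797, 58.90031814575195), 78.56713104248047)
red_carton 0.061 1894 ((540.4700927734375, -27.3929443359375), (69.18720245361328, 49.457054138183594), 75.89457702636719)
tape 0.08 1887 ((537.239990234375, -29.123004913330078), (53.31235885620117, 53.30677032470703), 12.913734436035156)
```

```bash
H="python3 -m handwheel"; $H '0 0 0 0 .0018 .05 1;0 0 0 0 0 .05 1;0 0 0 0 0 .04 1;0 0 0 0 0 .0274 1;0 0 0 0 0 0 .5' 60; $H '0 0 0 0 0 0 0;0 0 0 0 0 0 0;0 0 0 0 0 0 0;0 0 0 0 0 0 0'; $H '0 0 0 0 0 -.03 0;0 0 0 0 0 -.05 0;0 0 0 0 0 -.05 0;0 0 0 0 0 0 0'
python3 - <<'E'
from h import *
go(.5,.36,.21,78); f=bot.grab_frame("wrist"); save(f,"w2.png")
for t in["red_carton","tape"]:
  for r in bot.trace(t,f)[:1]: print(t,r["confidence"],pts(f,r["region"]).mean(0))
E
```

```text
time_s: 4.03
position: [0.5362, -0.0289, 0.0621]
tool_rot: [[0.21, 0.978, -0.005], [0.978, -0.21, 0.0], [-0.001, -0.004, -1.0]]
ft_force: [0.3, 0.6, 0.3]
opening: 0.813
finger_force: 0.0
time_s: 4.53
position: [0.5389, -0.0289, 0.0654]
tool_rot: [[0.21, 0.978, 0.003], [0.978, -0.21, -0.0], [0.0, 0.003, -1.0]]
ft_force: [-0.1, -0.6, 6.6]
opening: 0.606
finger_force: 63.2
time_s: 5.03
position: [0.5403, -0.0286, 0.1982]
tool_rot: [[0.21, 0.978, 0.009], [0.978, -0.21, -0.001], [0.001, 0.009, -1.0]]
ft_force: [0.2, -0.3, -1.4]
opening: 0.603
finger_force: 62.9
go rot [ 0.51 -0.05 -0.11] d now [ 0.3715 -0.1208 -0.0126] d after-turn [ 0.3717 -0.1203 -0.0118] yaw now 77.9 j7 -25.6
red_carton 0.76 [ 0.5418515  -0.0227574   0.06531099]
tape 0.82 [ 0.53998473 -0.02869602  0.21139   ]
```

```bash
H="python3 -m handwheel"; $H '0 0 0 .046 -.015 0 0;0 0 0 .046 -.015 0 0;0 0 0 .046 -.015 0 0;0 0 0 .046 -.015 0 0'; $H '0 0 0 .046 -.015 0 0;0 0 0 .046 -.015 0 0;0 0 0 .046 -.015 0 0;0 0 0 .046 -.015 0 0;0 0 0 0 0 0 0'; $H '0 0 0 0 0 .05 0;0 0 0 0 0 .05 0;0 0 0 0 0 .05 0;0 0 0 0 0 .033 0;0 0 0 0 0 0 0';  $H '0 0 0 0 0 0 1;0 0 0 0 0 0 1;0 0 0 0 0 0 1;0 0 0 0 0 0 1'; $H '0 0 0 0 0 -.05 1;0 0 0 0 0 -.05 1;0 0 0 0 0 -.05 1;0 0 0 0 0 0 1'
python3 - <<'E'
from h import *
f=bot.grab_frame("top"); 
for t in["red_carton","tape"]:
  for r in bot.trace(t,f)[:1]:
    p=pts(f,r["region"]);print(t,r["confidence"],p.mean(0)); 
    if t=="red_carton": print(len(p),cv2.minAreaRect(p[p[:,2]>.058][:,:2].astype(np.float32)*1000))
go(.5405,-.028,.16,76.5)
E
```

```text
time_s: 5.68
position: [0.5163, 0.1644, 0.192]
tool_rot: [[0.21, 0.978, -0.003], [0.978, -0.21, -0.001], [-0.002, -0.003, -1.0]]
ft_force: [0.9, 0.4, -0.4]
opening: 0.606
finger_force: 62.8
time_s: 6.3
position: [0.4942, 0.3604, 0.192]
tool_rot: [[0.202, 0.979, -0.004], [0.979, -0.202, 0.001], [0.0, -0.004, -1.0]]
ft_force: [1.1, -0.7, -0.6]
opening: 0.605
finger_force: 62.8
time_s: 6.92
position: [0.4954, 0.353, 0.0071]
tool_rot: [[0.21, 0.978, -0.006], [0.978, -0.21, -0.005], [-0.007, -0.005, -1.0]]
ft_force: [0.0, -1.2, -1.0]
opening: 0.607
finger_force: 63.1
time_s: 7.42
position: [0.4979, 0.3562, 0.0117]
tool_rot: [[0.21, 0.978, 0.001], [0.978, -0.21, 0.0], [0.001, 0.001, -1.0]]
ft_force: [0.9, -0.5, -0.8]
opening: 0.998
finger_force: 0.0
time_s: 7.92
position: [0.4993, 0.3583, 0.1659]
tool_rot: [[0.209, 0.978, 0.008], [0.978, -0.209, 0.005], [0.007, 0.006, -1.0]]
ft_force: [0.2, 0.1, 0.2]
opening: 0.998
finger_force: 0.0
red_carton 0.82 [ 0.54187783 -0.02681086  0.06437178]
495 ((541.9712524414062, -27.980220794677734), (70.79670715332031, 49.44552993774414), 75.52516174316406)
tape 0.61 [0.49702685 0.35311081 0.0185679 ]
go rot [-0.03  0.09  1.41] d now [-0.3657  0.1228  0.0006] d after-turn [-3.626e-01  1.317e-01  1.000e-04] yaw now 77.9 j7 -69.4
```

```bash
H="python3 -m handwheel"; $H '0 0 0 -.046 .0155 0 1;0 0 0 -.046 .0155 0 1;0 0 0 -.046 .0155 0 1;0 0 0 -.046 .0155 0 1'; $H '0 0 0 -.046 .0155 0 1;0 0 0 -.046 .0155 0 1;0 0 0 -.046 .0155 0 1;0 0 0 -.044 .0145 0 1;0 0 2 0 0 0 1';$H '0 0 0 0 0 0 1;0 0 0 0 0 0 1'
python3 - <<'E'
from h import *
go(.541,-.0278,.043,75.9)
E
```

```text
time_s: 8.57
position: [0.5187, 0.1611, 0.1592]
tool_rot: [[0.209, 0.978, -0.003], [0.978, -0.209, -0.001], [-0.002, -0.003, -1.0]]
ft_force: [-0.7, -0.0, -0.3]
opening: 1.0
finger_force: 0.0
time_s: 9.2
position: [0.5401, -0.0328, 0.1588]
tool_rot: [[0.253, 0.968, -0.004], [0.968, -0.253, -0.002], [-0.002, -0.003, -1.0]]
ft_force: [-0.4, 0.4, -0.1]
opening: 1.005
finger_force: 0.0
time_s: 9.45
position: [0.5407, -0.0258, 0.1605]
tool_rot: [[0.24, 0.971, -0.001], [0.971, -0.24, 0.001], [0.0, -0.001, -1.0]]
ft_force: [-0.6, 0.5, 0.7]
opening: 1.002
finger_force: 0.0
go rot [-0.06 -0.03  0.19] d now [-0.0019  0.0009  0.1175] d after-turn [-0.0018  0.0008  0.1175] yaw now 76.1 j7 -30.2
```

```bash
H="python3 -m handwheel"; $H '0 0 0 -.002 .001 .05 1;0 0 0 0 0 .04 1;0 0 0 0 0 .0275 1;0 0 0 0 0 0 0;0 0 0 0 0 0 0' 60; $H '0 0 0 0 0 0 0;0 0 0 0 0 0 0;0 0 0 0 0 -.02 0;0 0 0 0 0 -.05 0;0 0 0 0 0 -.05 0'; $H '0 0 0 .047 -.017 0 0;0 0 0 .047 -.017 0 0;0 0 0 .047 -.017 0 0;0 0 0 .047 -.017 0 0;0 0 0 .047 -.017 0 0'; $H '0 0 0 .047 -.017 0 0;0 0 0 .047 -.017 0 0;0 0 0 .047 -.017 0 0;0 0 0 .047 -.017 0 0;0 0 0 .047 -.017 0 0'; $H '0 0 0 0 0 .05 0;0 0 0 0 0 .05 0;0 0 0 0 0 .03 0;0 0 0 0 0 .025 0;0 0 0 0 0 0 0';  $H '0 0 0 0 0 0 1;0 0 0 0 0 0 1;0 0 0 0 0 0 1'; $H '0 0 0 0 0 -.05 1;0 0 0 0 0 -.05 1;0 0 0 0 0 -.05 1;0 0 0 0 0 0 1'
python3 - <<'E'
from h import *
f=bot.grab_frame("top"); save(f,"t3.png")
for t in["red_carton","tape"]:
  for r in bot.trace(t,f)[:1]:
    p=pts(f,r["region"]);print(t,r["confidence"],p.mean(0)); 
b=brackets(f)
E
```

```text
time_s: 10.07
position: [0.5424, -0.0287, 0.0444]
tool_rot: [[0.242, 0.97, 0.002], [0.97, -0.242, 0.0], [0.001, 0.001, -1.0]]
ft_force: [0.6, 1.2, 1.2]
opening: 0.603
finger_force: 1.3
time_s: 10.7
position: [0.5412, -0.0299, 0.1649]
tool_rot: [[0.243, 0.97, -0.0], [0.97, -0.243, -0.0], [-0.0, -0.0, -1.0]]
ft_force: [1.2, -1.1, -0.4]
opening: 0.572
finger_force: 40.0
time_s: 11.32
position: [0.5161, 0.2201, 0.1639]
tool_rot: [[0.244, 0.97, 0.001], [0.97, -0.244, -0.0], [-0.0, 0.001, -1.0]]
ft_force: [0.3, 0.2, 0.4]
opening: 0.568
finger_force: 68.0
time_s: 11.95
position: [0.4911, 0.4687, 0.1636]
tool_rot: [[0.244, 0.97, 0.001], [0.97, -0.244, -0.0], [-0.0, 0.001, -1.0]]
ft_force: [0.4, -1.1, -0.3]
opening: 0.567
finger_force: 68.0
time_s: 12.58
position: [0.491, 0.4671, 0.0076]
tool_rot: [[0.244, 0.97, -0.001], [0.97, -0.244, -0.001], [-0.001, -0.0, -1.0]]
ft_force: [0.4, -0.1, -0.1]
opening: 0.567
finger_force: 71.1
time_s: 12.95
position: [0.4913, 0.4676, 0.0089]
tool_rot: [[0.244, 0.97, 0.001], [0.97, -0.244, 0.0], [0.001, 0.001, -1.0]]
ft_force: [0.6, -0.4, -0.6]
opening: 0.997
finger_force: 0.0
time_s: 13.45
position: [0.4925, 0.4701, 0.164]
tool_rot: [[0.243, 0.97, 0.007], [0.97, -0.244, 0.007], [0.008, 0.005, -1.0]]
ft_force: [0.2, -0.4, -1.4]
opening: 1.001
finger_force: 0.0
red_carton 0.83 [0.49096103 0.46591419 0.02384623]
tape 0.56 [0.49687329 0.35299689 0.01707944]
bracket c [687.7 115.2] head 169.9 size [117.2  45.5] ztop 0.0319 conf 0.82
bracket c [593.8 227.8] head -164.4 size [116.7  46.5] ztop 0.0318 conf 0.81
bracket c [ 675.8 -165.9] head 20.0 size [114.6  47. ] ztop 0.0329 conf 0.69
bracket c [711.3 -16.8] head 1.7 size [118.2  47.9] ztop 0.0326 conf 0.57
```

Tape and carton are both in the tray. Next is the first bracket, the one at (0.593, 0.227).

```bash
H="python3 -m handwheel"; $H '0 0 9.93 0 0 0 1;0 0 9.93 0 0 0 1;0 0 9.93 0 0 0 1;0 0 9.93 0 0 0 1;0 0 9.93 0 0 0 1'; $H '0 0 9.93 0 0 0 1;0 0 0 0 0 0 1;0 0 0 0 0 0 1'
python3 - <<'E'
from h import *
go(.5993,.2287,.16,16.4)
E
```

```text
time_s: 14.32
position: [0.4906, 0.4669, 0.1566]
tool_rot: [[0.899, 0.437, -0.002], [0.437, -0.899, -0.002], [-0.003, 0.001, -1.0]]
ft_force: [0.4, 0.3, -0.2]
opening: 0.999
finger_force: 0.0
time_s: 14.7
position: [0.4907, 0.4673, 0.1575]
tool_rot: [[0.959, 0.284, -0.001], [0.284, -0.959, -0.001], [-0.001, 0.001, -1.0]]
ft_force: [0.4, 0.0, -0.3]
opening: 0.998
finger_force: 0.0
go rot [0.04 0.07 0.09] d now [ 0.0364  0.2596 -0.0024] d after-turn [ 0.0368  0.2596 -0.0025] yaw now 16.5 j7 -131.8
```

```bash
H="python3 -m handwheel"; $H '0 0 0 .007 .052 0 1;0 0 0 .007 .052 0 1;0 0 0 .007 .052 0 1;0 0 0 .007 .052 0 1;0 0 0 .007 .052 0 1'; $H '0 0 0 0 0 0 1;0 0 0 0 0 0 1'
cat >> h.py <<'E'
def above(z,cam="wrist",yawflip=0):
    f=bot.grab_frame(cam); B=brackets(f); p=np.array(bot.state()["position"])
    B.sort(key=lambda b:np.hypot(*(b[0]/1000-p[:2])))
    if not B: return
    c,h=B[0]; u=np.array([np.cos(np.radians(h)),np.sin(np.radians(h))]); t=(c-6*u)/1000
    print("target",np.round(t,4)); go(t[0],t[1],z,h+yawflip)
def place(head,z):
    u=np.array([np.cos(np.radians(head)),np.sin(np.radians(head))]); t=np.array([.539,-.0303])-.018*u
    go(t[0],t[1],z,78.2); print("place target",t)
E
python3 -c "
from h import *
above(0.0,yawflip=180)"
```

```text
time_s: 15.32
position: [0.5983, 0.2261, 0.1582]
tool_rot: [[0.959, 0.283, -0.0], [0.283, -0.959, 0.0], [-0.0, -0.0, -1.0]]
ft_force: [1.1, 0.7, -0.1]
opening: 1.0
finger_force: 0.0
time_s: 15.58
position: [0.5975, 0.2282, 0.1582]
tool_rot: [[0.959, 0.282, -0.001], [0.282, -0.959, 0.001], [-0.0, -0.001, -1.0]]
ft_force: [-0.5, 0.6, -0.1]
opening: 1.001
finger_force: 0.0
bracket c [594.3 229.1] head -164.6 size [120.9  48.1] ztop 0.0327 conf 0.85
odd [698. -14.] [93. 46.] 5253
bracket c [688.2 116.1] head 170.1 size [119.7  49.2] ztop 0.0325 conf 0.77
odd [698. -14.] [93. 46.] 5245
target [0.6    0.2307]
go rot [-0.06  0.01  1.09] d now [0.0033 0.0003 0.1584] d after-turn [3.300e-03 1.000e-04 1.584e-01] yaw now 16.5 j7 -108.5
```

```bash
H="python3 -m handwheel"; $H '0 0 1 .003 0 .05 1;0 0 0 0 0 .05 1;0 0 0 0 0 .035 1;0 0 0 0 0 .022 1;0 0 0 0 0 0 .3' 80; $H '0 0 0 0 0 0 0;0 0 0 0 0 0 0;0 0 0 0 0 0 0;0 0 0 0 0 0 0'; $H '0 0 0 0 0 -.03 0;0 0 0 0 0 -.05 0;0 0 0 0 0 -.06 0;0 0 0 0 0 -.04 0;0 0 0 0 0 0 0'
python3 - <<'E'
from h import *
place(-102,.18)
f=bot.grab_frame("wrist"); save(f,"w4.png")
f=bot.grab_frame("top"); brackets(f)
E
```

```text
time_s: 16.35
position: [0.5995, 0.2292, 0.0001]
tool_rot: [[0.964, 0.266, -0.003], [0.266, -0.964, -0.001], [-0.003, 0.0, -1.0]]
ft_force: [-0.4, -0.1, -0.1]
opening: 0.816
finger_force: 0.0
time_s: 16.85
position: [0.6021, 0.2297, 0.0037]
tool_rot: [[0.964, 0.265, 0.004], [0.265, -0.964, 0.002], [0.004, -0.001, -1.0]]
ft_force: [-0.8, 0.0, 6.9]
opening: 0.534
finger_force: 83.5
time_s: 17.48
position: [0.6026, 0.2296, 0.1856]
tool_rot: [[0.964, 0.264, 0.008], [0.264, -0.964, 0.003], [0.008, -0.001, -1.0]]
ft_force: [0.5, 0.5, -3.1]
opening: 0.535
finger_force: 82.9
go rot [  0.22  -0.44 -62.88] d now [-0.1217  0.2179  0.0045] d after-turn [-0.2494 -0.009   0.0056] yaw now 15.3 j7 -108.9
place target [ 0.54274241 -0.01269334]
bracket c [687.4 114.9] head 169.8 size [117.   44.5] ztop 0.0324 conf 0.85
bracket c [ 676.  -166.1] head 20.3 size [114.5  48.2] ztop 0.0316 conf 0.7
bracket c [710.4 -17.6] head 0.3 size [115.   47.7] ztop 0.0329 conf 0.62
```

View pics/w4.png

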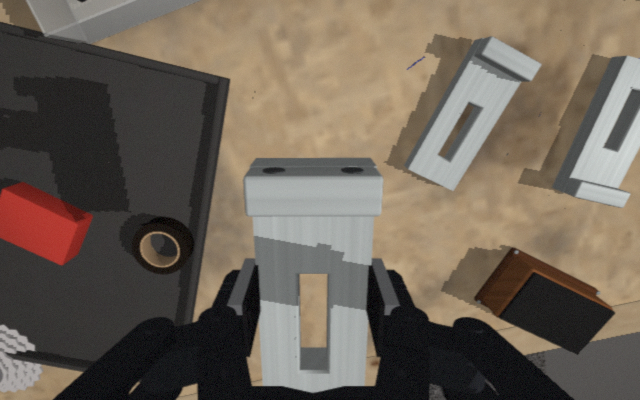

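The wrist picture shows the bracket held squarely, foot at px (315,185), pads on both sides at rows 260–350. I'll carry it to the stand.

```bash
H="python3 -m handwheel"; $H '0 0 0 -.0243 .0436 0 0;0 0 0 -.0243 .0436 0 0;0 0 0 -.0243 .0436 0 0;0 0 0 -.0243 .0436 0 0;0 0 0 -.0243 .0436 0 0'; $H '0 0 -10.48 0 0 0 0;0 0 -10.48 0 0 0 0;0 0 -10.48 0 0 0 0;0 0 -10.48 0 0 0 0;0 0 -10.48 0 0 0 0'; $H '0 0 -10.48 0 0 0 0;0 0 0 0 0 .05 0;0 0 0 0 0 .04 0;0 0 0 0 0 0 0;0 0 0 0 0 0 0'
python3 - <<'E'
from h import *
f=bot.grab_frame("top"); brackets(f); place(-102,.045)
E
```

```text
time_s: 18.3
position: [0.5395, -0.0154, 0.1796]
tool_rot: [[0.964, 0.264, -0.003], [0.264, -0.964, -0.0], [-0.003, -0.001, -1.0]]
ft_force: [0.9, -0.3, -2.9]
opening: 0.537
finger_force: 82.9
time_s: 18.92
position: [0.54, -0.0138, 0.1795]
tool_rot: [[0.373, 0.928, -0.004], [0.928, -0.373, 0.0], [-0.001, -0.003, -1.0]]
ft_force: [0.7, -0.2, -1.8]
opening: 0.535
finger_force: 83.0
time_s: 19.55
position: [0.5418, -0.0134, 0.0919]
tool_rot: [[0.204, 0.979, 0.001], [0.979, -0.204, 0.0], [0.001, 0.001, -1.0]]
ft_force: [0.4, 0.3, -3.7]
opening: 0.536
finger_force: 83.4
bracket c [688.  114.7] head 169.9 size [117.8  44.5] ztop 0.032 conf 0.98
bracket c [711.  -16.9] head 1.9 size [116.9  48.3] ztop 0.0327 conf 0.93
odd [548.  23.] [46. 35.] 199
bracket c [ 675.9 -166.8] head 19.7 size [115.6  49.6] ztop 0.0329 conf 0.55
odd [548.  22.] [50. 36.] 229
go rot [ 0.18 -0.03  0.01] d now [0.0009 0.     0.048 ] d after-turn [0.0009 0.0002 0.048 ] yaw now 78.2 j7 -31.7
place target [ 0.54274241 -0.01269334]
```

```bash
H="python3 -m handwheel"; $H '0 0 0 0.001 0 .03 0;0 0 0 0 0 .012 0;0 0 0 0 0 .005 0;0 0 0 0 0 0 0'; $H '0 0 0 0 0 0 1;0 0 0 0 0 0 1;0 0 0 0 0 0 1;0 0 0 0 0 -.01 1'; $H '0 0 0 0 0 -.05 1;0 0 0 0 0 -.05 1;0 0 0 0 0 -.05 1;0 0 0 0 0 0 1;0 0 0 0 0 0 1'
python3 - <<'E'
from h import *
f=bot.grab_frame("wrist"); print("stack");brackets(f); print("top")
f=bot.grab_frame("top"); brackets(f)
go(.6705,-.1679,.19,20)
E
```

```text
time_s: 20.2
position: [0.5417, -0.0127, 0.0448]
tool_rot: [[0.204, 0.979, 0.001], [0.979, -0.204, -0.0], [0.0, 0.001, -1.0]]
ft_force: [-0.2, 0.6, -2.4]
opening: 0.535
finger_force: 83.4
time_s: 20.7
position: [0.5409, -0.0127, 0.0544]
tool_rot: [[0.204, 0.979, -0.001], [0.979, -0.204, -0.0], [-0.0, -0.001, -1.0]]
ft_force: [0.3, 0.1, 0.2]
opening: 1.0
finger_force: 0.0
time_s: 21.32
position: [0.5409, -0.0129, 0.2045]
tool_rot: [[0.204, 0.979, -0.0], [0.979, -0.204, -0.001], [-0.001, 0.0, -1.0]]
ft_force: [0.5, -0.4, -0.2]
opening: 1.001
finger_force: 0.0
stack
odd [685.  98.] [121.  17.] 3340
bracket c [540.2 -19.3] head -101.5 size [120.2  47.4] ztop 0.0728 conf 0.79
odd [ 681. -172.] [125.  64.] 3444
bracket c [711.1 -16.9] head 2.2 size [121.2  48.7] ztop 0.0325 conf 0.64
odd [685.  98.] [121.  17.] 3419
bracket c [ 676.5 -166.6] head -160.2 size [118.8  50.5] ztop 0.0181 conf 0.88
top
bracket c [710.5 -17.2] head 1.3 size [116.7  47.4] ztop 0.033 conf 0.88
bracket c [687.6 115.3] head 169.8 size [116.6  44.9] ztop 0.0325 conf 0.67
odd [546.   7.] [66. 47.] 356
odd [545.   7.] [66. 44.] 322
go rot [-0.09  0.06 58.23] d now [-0.1255  0.1586  0.0132] d after-turn [0.0687 0.1902 0.0134] yaw now 78.2 j7 -26.4
```

```bash
H="python3 -m handwheel"; $H '0 0 0 -.0314 .0397 .003 1;0 0 0 -.0314 .0397 .003 1;0 0 0 -.0314 .0397 .003 1;0 0 0 -.0314 .0397 .003 1;0 0 9.7 0 0 0 1'; $H '0 0 9.7 0 0 0 1;0 0 9.7 0 0 0 1;0 0 9.7 0 0 0 1;0 0 9.7 0 0 0 1;0 0 9.7 0 0 0 1'; $H '0 0 0 0 0 0 1;0 0 0 0 0 0 1'
python3 -c "
from h import *
above(0.003)"
```

```text
time_s: 22.25
position: [0.6719, -0.1733, 0.1898]
tool_rot: [[0.377, 0.926, -0.002], [0.926, -0.377, -0.001], [-0.001, -0.002, -1.0]]
ft_force: [-0.5, 0.7, 0.7]
opening: 0.998
finger_force: 0.0
time_s: 22.88
position: [0.6709, -0.1679, 0.1915]
tool_rot: [[0.941, 0.337, -0.001], [0.337, -0.941, 0.0], [-0.001, -0.001, -1.0]]
ft_force: [-0.8, 0.4, -0.3]
opening: 1.002
finger_force: 0.0
time_s: 23.12
position: [0.6711, -0.1679, 0.192]
tool_rot: [[0.939, 0.345, -0.001], [0.345, -0.939, 0.0], [-0.001, -0.0, -1.0]]
ft_force: [0.4, 0.2, 0.9]
opening: 0.999
finger_force: 0.0
bracket c [ 676.5 -166.5] head 19.9 size [119.7  48. ] ztop 0.0325 conf 0.9
bracket c [711.5 -16.7] head 2.1 size [120.3  48.8] ztop 0.0327 conf 0.89
bracket c [540.4 -19.5] head -101.7 size [119.6  49.8] ztop 0.0728 conf 0.87
odd [683. 108.] [111.  34.] 4567
odd [680. 108.] [116.  34.] 4568
target [ 0.6709 -0.1686]
go rot [-0.01  0.01  0.17] d now [-0.0003  0.0004  0.1892] d after-turn [-0.0003  0.0004  0.1892] yaw now 20.1 j7 -66.1
```

```bash
H="python3 -m handwheel"; $H '0 0 0 0 0 .05 1;0 0 0 0 0 .05 1;0 0 0 0 0 .05 1;0 0 0 0 0 .025 1;0 0 0 0 0 .013 1' 80; $H '0 0 0 0 0 0 .3;0 0 0 0 0 0 0;0 0 0 0 0 0 0;0 0 0 0 0 0 0;0 0 0 0 0 0 0'; $H '0 0 0 0 0 -.03 0;0 0 0 0 0 -.05 0;0 0 0 0 0 -.06 0;0 0 0 0 0 -.04 0;0 0 0 0 0 0 0'
python3 - <<'E'
from h import *
place(78.2,.18)
f=bot.grab_frame("top"); brackets(f)
E
```

```text
time_s: 23.9
position: [0.6703, -0.168, 0.0026]
tool_rot: [[0.939, 0.343, -0.002], [0.343, -0.939, 0.001], [-0.002, -0.001, -1.0]]
ft_force: [-0.1, -0.6, 1.0]
opening: 1.002
finger_force: 0.0
time_s: 24.52
position: [0.6727, -0.1685, 0.0068]
tool_rot: [[0.94, 0.342, 0.004], [0.342, -0.94, -0.001], [0.003, 0.002, -1.0]]
ft_force: [0.6, -0.0, 7.1]
opening: 0.533
finger_force: 82.7
time_s: 25.15
position: [0.6733, -0.1683, 0.1889]
tool_rot: [[0.94, 0.342, 0.008], [0.342, -0.94, -0.002], [0.007, 0.004, -1.0]]
ft_force: [0.3, 0.7, -2.8]
opening: 0.53
finger_force: 82.7
go rot [  0.44  -0.24 -58.19] d now [-0.0885 -0.1604  0.0076] d after-turn [ 0.0897 -0.1597  0.0089] yaw now 20.0 j7 -66.3
place target [ 0.53531907 -0.04791961]
bracket c [ 676.8 -166. ] head 19.7 size [115.7  48.5] ztop 0.2146 conf 0.8
bracket c [710.6 -16.8] head 1.8 size [116.8  47.9] ztop 0.0325 conf 0.69
bracket c [540.1 -19.4] head -101.5 size [119.  46.] ztop 0.0725 conf 0.68
odd [489. 433.] [341. 233.] 8514
bracket c [687.5 114.7] head 170.3 size [117.3  43.7] ztop 0.0319 conf 0.88
```

```bash
H="python3 -m handwheel"; $H '0 0 0 -.0221 -.0401 0 0;0 0 0 -.0221 -.0401 0 0;0 0 0 -.0221 -.0401 0 0;0 0 0 -.0221 -.0401 0 0;0 0 -9.7 0 0 0 0'; $H '0 0 -9.7 0 0 0 0;0 0 -9.7 0 0 0 0;0 0 -9.7 0 0 0 0;0 0 -9.7 0 0 0 0;0 0 -9.7 0 0 0 0'; $H '0 0 0 0 0 .04 0;0 0 0 0 0 .03 0;0 0 0 0 0 0 0;0 0 0 0 0 0 0'
python3 - <<'E'
from h import *
f=bot.grab_frame("top"); brackets(f); place(78.2,.064)
E
```

```text
time_s: 25.92
position: [0.5289, -0.0445, 0.1822]
tool_rot: [[0.864, 0.504, -0.006], [0.504, -0.864, 0.001], [-0.005, -0.004, -1.0]]
ft_force: [0.7, -0.5, -2.1]
opening: 0.53
finger_force: 82.7
time_s: 26.55
position: [0.5317, -0.0477, 0.1822]
tool_rot: [[0.199, 0.98, -0.004], [0.98, -0.199, 0.001], [-0.0, -0.004, -1.0]]
ft_force: [-0.0, 0.2, -2.1]
opening: 0.532
finger_force: 82.8
time_s: 27.05
position: [0.5334, -0.0474, 0.1145]
tool_rot: [[0.204, 0.979, -0.0], [0.979, -0.204, 0.0], [0.0, -0.0, -1.0]]
ft_force: [0.8, -0.6, -2.2]
opening: 0.53
finger_force: 82.8
odd [549.  26.] [44. 28.] 176
bracket c [688.6 114.6] head 170.2 size [118.7  44.9] ztop 0.0321 conf 0.68
bracket c [710.3 -16.5] head 0.1 size [116.3  46. ] ztop 0.0319 conf 0.62
odd [548.  26.] [42. 26.] 140
go rot [ 0.13 -0.01  0.01] d now [-0.0001  0.0012  0.0515] d after-turn [-0.0001  0.0013  0.0515] yaw now 78.2 j7 -25.4
place target [ 0.53531907 -0.04791961]
```

```bash
H="python3 -m handwheel"; $H '0 0 0 0 .001 .03 0;0 0 0 0 0 .014 0;0 0 0 0 0 .006 0;0 0 0 0 0 .0015 0;0 0 0 0 0 0 0'; $H '0 0 0 0 0 0 1;0 0 0 0 0 0 1;0 0 0 0 0 0 1;0 0 0 0 0 -.01 1'; $H '0 0 0 0 0 -.05 1;0 0 0 0 0 -.05 1;0 0 0 0 0 -.05 1;0 0 0 0 0 0 1;0 0 0 0 0 0 1'
python3 - <<'E'
from h import *
f=bot.grab_frame("wrist"); save(f,"w5.png"); print("wrist");brackets(f); print("top")
f=bot.grab_frame("top"); brackets(f)
go(.705,-.017,.19,181.7)
E
```

```text
time_s: 27.82
position: [0.5347, -0.0478, 0.0635]
tool_rot: [[0.204, 0.979, 0.001], [0.979, -0.204, -0.0], [0.0, 0.001, -1.0]]
ft_force: [0.2, 0.1, -2.3]
opening: 0.535
finger_force: 82.8
time_s: 28.32
position: [0.5337, -0.0479, 0.0729]
tool_rot: [[0.204, 0.979, -0.001], [0.979, -0.204, -0.0], [-0.0, -0.001, -1.0]]
ft_force: [1.1, 0.4, -0.2]
opening: 0.999
finger_force: 0.0
time_s: 28.95
position: [0.5337, -0.048, 0.223]
tool_rot: [[0.204, 0.979, 0.0], [0.979, -0.204, -0.0], [-0.0, 0.0, -1.0]]
ft_force: [-0.1, -0.5, 0.3]
opening: 0.999
finger_force: 0.0
wrist
bracket c [535.5 -42.7] head 78.5 size [119.9  47.9] ztop 0.0884 conf 0.96
bracket c [711.5 -16.9] head 2.3 size [122.1  48.3] ztop 0.0326 conf 0.9
odd [542.  -9.] [96. 47.] 1746
odd [542.  -9.] [96. 47.] 1733
top
bracket c [688.5 115.8] head 170.3 size [119.   47.1] ztop 0.0323 conf 0.85
bracket c [711.3 -16.3] head 2.5 size [117.7  48.6] ztop 0.0328 conf 0.82
go rot [-8.0000e-02 -1.0000e-01 -1.0348e+02] d now [0.0651 0.1615 0.0316] d after-turn [-0.1721  0.0257  0.0319] yaw now 78.2 j7 -20.6
```

View pics/w5.png

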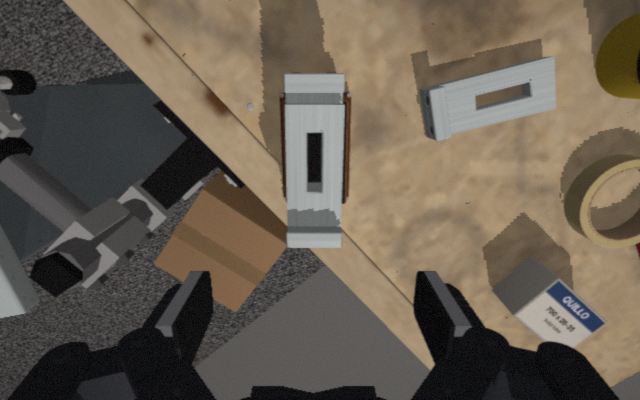

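The wrist picture shows both brackets stacked neatly at px (315,160), with feet at opposite ends. The third is the one at (0.688, 0.115).

```bash
H="python3 -m handwheel"; $H '0 0 0 .0479 .031 .0075 1;0 0 0 .0479 .031 .0075 1;0 0 0 .0479 .031 .0075 1;0 0 0 .0479 .031 .0075 1;0 0 9.78 0 0 0 1'; $H '0 0 9.78 0 0 0 1;0 0 9.78 0 0 0 1;0 0 9.78 0 0 0 1;0 0 9.78 0 0 0 1;0 0 9.78 0 0 0 1'; $H '0 0 9.78 0 0 0 1;0 0 9.78 0 0 0 1;0 0 9.78 0 0 0 1;0 0 0 0 0 0 1;0 0 0 0 0 0 1'
python3 -c "
from h import *
above(0.003,yawflip=180)"
```

```text
time_s: 29.88
position: [0.6952, 0.1198, 0.1898]
tool_rot: [[0.367, 0.93, -0.004], [0.93, -0.367, 0.004], [0.002, -0.005, -1.0]]
ft_force: [-0.9, -0.5, 0.2]
opening: 1.004
finger_force: 0.0
time_s: 30.5
position: [0.6944, 0.1145, 0.192]
tool_rot: [[0.944, 0.329, -0.001], [0.329, -0.944, -0.0], [-0.001, -0.0, -1.0]]
ft_force: [0.2, 0.1, 0.3]
opening: 0.997
finger_force: 0.0
time_s: 31.12
position: [0.6945, 0.1145, 0.1924]
tool_rot: [[0.986, -0.168, -0.001], [-0.168, -0.986, -0.0], [-0.001, 0.0, -1.0]]
ft_force: [-0.1, 0.2, 0.1]
opening: 1.001
finger_force: 0.0
bracket c [547.8 -19.1] head -91.0 size [125.8  40.8] ztop 0.0721 conf 0.84
bracket c [711.5 -16.3] head 2.0 size [119.1  49.1] ztop 0.0324 conf 0.81
bracket c [689.1 116.1] head 169.9 size [120.4  48. ] ztop 0.0328 conf 0.95
odd [550. -17.] [125.  37.] 934
target [0.695  0.1151]
go rot [-0.    0.01  0.36] d now [ 0.0002 -0.0008  0.1897] d after-turn [ 0.0002 -0.0008  0.1897] yaw now -9.7 j7 -116.8
```

```bash
H="python3 -m handwheel"; $H '0 0 0 0 -.0005 .05 1;0 0 0 0 0 .05 1;0 0 0 0 0 .05 1;0 0 0 0 0 .025 1;0 0 0 0 0 .0135 1' 80; $H '0 0 0 0 0 0 .3;0 0 0 0 0 0 0;0 0 0 0 0 0 0;0 0 0 0 0 0 0;0 0 0 0 0 0 0'; $H '0 0 0 0 0 -.03 0;0 0 0 0 0 -.05 0;0 0 0 0 0 -.06 0;0 0 0 0 0 -.06 0;0 0 0 0 0 0 0'
python3 - <<'E'
from h import *
place(-101.8,.205)
f=bot.grab_frame("top"); brackets(f)
E
```

```text
time_s: 31.9
position: [0.694, 0.1146, 0.0026]
tool_rot: [[0.985, -0.17, -0.002], [-0.17, -0.985, -0.0], [-0.002, 0.001, -1.0]]
ft_force: [-1.2, 1.0, 0.8]
opening: 1.0
finger_force: 0.0
time_s: 32.52
position: [0.6963, 0.1153, 0.0068]
tool_rot: [[0.985, -0.17, 0.004], [-0.17, -0.985, 0.001], [0.004, -0.001, -1.0]]
ft_force: [-0.4, -0.6, 7.4]
opening: 0.528
finger_force: 82.7
time_s: 33.15
position: [0.698, 0.1157, 0.2115]
tool_rot: [[0.985, -0.17, 0.012], [-0.17, -0.985, 0.003], [0.012, -0.005, -1.0]]
ft_force: [0.2, -0.0, -2.6]
opening: 0.53
finger_force: 82.4
go rot [  0.31  -0.75 -88.01] d now [-0.1312  0.1531  0.0043] d after-turn [-0.1575 -0.1258  0.0065] yaw now -9.8 j7 -116.8
place target [ 0.54268093 -0.01268039]
```

```bash
H="python3 -m handwheel"; $H '0 0 0 -.0328 .0383 0 0;0 0 0 -.0328 .0383 0 0;0 0 0 -.0328 .0383 0 0;0 0 0 -.0328 .0383 0 0;0 0 -9.78 0 0 0 0'; $H '0 0 -9.78 0 0 0 0;0 0 -9.78 0 0 0 0;0 0 -9.78 0 0 0 0;0 0 -9.78 0 0 0 0;0 0 -9.78 0 0 0 0'; $H '0 0 -9.78 0 0 0 0;0 0 -9.78 0 0 0 0;0 0 -9.78 0 0 0 0;0 0 0 0 0 .04 0;0 0 0 0 0 .03 0'; $H '0 0 0 0 0 0 0;0 0 0 0 0 0 0'
python3 - <<'E'
from h import *
f=bot.grab_frame("top"); brackets(f); place(-101.8,.079)
f=bot.grab_frame("side"); save(f,"s6.png"); cv2.imwrite("pics/s6c.png",cv2.resize(f["color"][180:340,240:460,::-1],(770,560)))
E
```

```text
time_s: 33.92
position: [0.5346, -0.0176, 0.2018]
tool_rot: [[1.0, -0.001, -0.007], [-0.001, -1.0, -0.002], [-0.007, 0.002, -1.0]]
ft_force: [-0.0, 1.3, -2.1]
opening: 0.529
finger_force: 82.5
time_s: 34.55
position: [0.5377, -0.0138, 0.202]
tool_rot: [[0.653, 0.757, -0.005], [0.757, -0.653, 0.0], [-0.003, -0.004, -1.0]]
ft_force: [-0.9, 0.7, -2.1]
opening: 0.53
finger_force: 82.5
time_s: 35.17
position: [0.5372, -0.0141, 0.1311]
tool_rot: [[0.204, 0.979, -0.005], [0.979, -0.204, 0.0], [-0.001, -0.005, -1.0]]
ft_force: [0.9, 0.3, -1.2]
opening: 0.534
finger_force: 82.4
time_s: 35.42
position: [0.5395, -0.0136, 0.1344]
tool_rot: [[0.204, 0.979, -0.0], [0.979, -0.204, 0.0], [0.0, -0.0, -1.0]]
ft_force: [1.4, 0.4, -2.0]
opening: 0.53
finger_force: 82.6
bracket c [711.1 -16.7] head 1.9 size [117.8  48.1] ztop 0.0325 conf 0.92
odd [546.  21.] [48. 37.] 222
go rot [ 0.13 -0.02  0.02] d now [0.0014 0.0021 0.0566] d after-turn [0.0014 0.0022 0.0566] yaw now 78.2 j7 -25.8
place target [ 0.54268093 -0.01268039]
```

View pics/s6c.png

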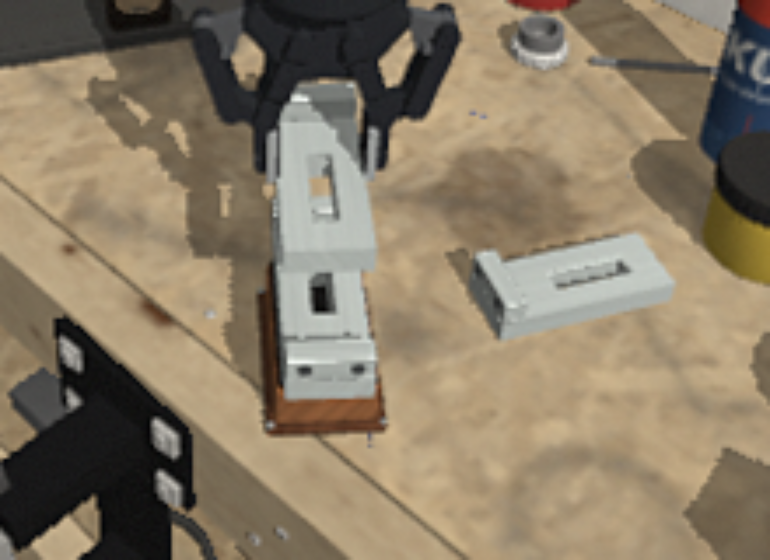

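The side view shows the held bracket level at crop px (325,200), above the pile with its near foot at (330,365). Lowering it now.

```bash
H="python3 -m handwheel"; $H '0 0 0 .001 .0015 .03 0;0 0 0 0 0 .018 0;0 0 0 0 0 .007 0;0 0 0 0 0 .001 0;0 0 0 0 0 0 0'; $H '0 0 0 0 0 0 1;0 0 0 0 0 0 1;0 0 0 0 0 0 1;0 0 0 0 0 -.01 1'; $H '0 0 0 0 0 -.05 1;0 0 0 0 0 -.05 1;0 0 0 0 0 -.05 1;0 0 0 0 0 0 1;0 0 0 0 0 0 1'
python3 - <<'E'
from h import *
f=bot.grab_frame("wrist"); print("wrist");brackets(f); print("top")
f=bot.grab_frame("top"); brackets(f)
go(.705,-.017,.19,1.9)
E
```

```text
time_s: 36.25
position: [0.5415, -0.013, 0.0789]
tool_rot: [[0.204, 0.979, 0.001], [0.979, -0.204, -0.0], [0.0, 0.001, -1.0]]
ft_force: [-0.1, 1.0, -2.2]
opening: 0.528
finger_force: 82.6
time_s: 36.75
position: [0.5405, -0.0131, 0.0883]
tool_rot: [[0.204, 0.979, -0.001], [0.979, -0.204, -0.0], [-0.0, -0.001, -1.0]]
ft_force: [-0.1, 0.7, -0.1]
opening: 1.001
finger_force: 0.0
time_s: 37.38
position: [0.5406, -0.0132, 0.2385]
tool_rot: [[0.204, 0.979, -0.0], [0.979, -0.204, -0.0], [-0.0, 0.0, -1.0]]
ft_force: [-0.8, 1.2, -0.3]
opening: 0.994
finger_force: 0.0
wrist
bracket c [711.3 -16.9] head 2.3 size [121.3  48.7] ztop 0.0324 conf 0.77
odd [527. -79.] [47. 47.] 1097
bracket c [539.9 -19.7] head -102.0 size [120.1  47.1] ztop 0.1047 conf 0.55
odd [527. -79.] [47. 47.] 1116
top
bracket c [710.5 -16.9] head 1.9 size [116.1  48.1] ztop 0.0326 conf 0.79
odd [545.   5.] [68. 46.] 368
odd [545.   4.] [70. 45.] 383
go rot [-0.09  0.08 76.32] d now [0.0297 0.1618 0.0471] d after-turn [0.1642 0.0094 0.0474] yaw now 78.2 j7 -22.3
```

```bash
H="python3 -m handwheel"; $H '0 0 0 .01 .054 0 1;0 0 0 .01 .054 .0 1;0 0 0 .01 .054 0 1;0 0 9.54 0 0 .023 1;0 0 9.54 0 0 .023 1'; $H '0 0 9.54 0 0 0 1;0 0 9.54 0 0 0 1;0 0 9.54 0 0 0 1;0 0 9.54 0 0 0 1;0 0 9.54 0 0 0 1'; $H '0 0 9.54 0 0 0 1;0 0 0 0 0 0 1;0 0 0 0 0 0 1'
python3 -c "
from h import *
above(0.003)"
```

```text
time_s: 38.3
position: [0.7062, -0.0166, 0.1904]
tool_rot: [[0.518, 0.856, -0.001], [0.856, -0.518, 0.001], [-0.0, -0.001, -1.0]]
ft_force: [-0.2, -0.7, -0.8]
opening: 1.005
finger_force: 0.0
time_s: 38.92
position: [0.7055, -0.0166, 0.1915]
tool_rot: [[0.981, 0.193, -0.001], [0.193, -0.981, 0.0], [-0.001, -0.0, -1.0]]
ft_force: [0.3, 0.2, -0.5]
opening: 1.003
finger_force: 0.0
time_s: 39.3
position: [0.7057, -0.0166, 0.192]
tool_rot: [[0.999, 0.036, -0.001], [0.036, -0.999, -0.0], [-0.001, -0.0, -1.0]]
ft_force: [-0.6, 0.1, -0.2]
opening: 0.998
finger_force: 0.0
bracket c [711.9 -16.6] head 2.3 size [119.7  47.7] ztop 0.0325 conf 0.94
bracket c [539.8 -44.2] head 78.1 size [118.1  41.1] ztop 0.0885 conf 0.85
odd [558. -23.] [118.  14.] 1407
odd [558. -23.] [118.  14.] 1449
target [ 0.7059 -0.0168]
go rot [-0.01  0.01 -0.32] d now [ 2.000e-04 -1.000e-04  1.893e-01] d after-turn [ 2.000e-04 -1.000e-04  1.893e-01] yaw now 1.9 j7 -92.6
```

```bash
H="python3 -m handwheel"; $H '0 0 0 0 0 .05 1;0 0 0 0 0 .05 1;0 0 0 0 0 .05 1;0 0 0 0 0 .025 1;0 0 0 0 0 .0135 1' 80; $H '0 0 0 0 0 0 .3;0 0 0 0 0 0 0;0 0 0 0 0 0 0;0 0 0 0 0 0 0;0 0 0 0 0 0 0'; $H '0 0 0 0 0 -.03 0;0 0 0 0 0 -.05 0;0 0 0 0 0 -.06 0;0 0 0 0 0 -.07 0;0 0 0 0 0 0 0'
python3 - <<'E'
from h import *
place(78.2,.215)
f=bot.grab_frame("top"); brackets(f)
E
```

```text
time_s: 40.08
position: [0.705, -0.0169, 0.0021]
tool_rot: [[0.999, 0.033, -0.002], [0.033, -0.999, 0.0], [-0.002, -0.0, -1.0]]
ft_force: [-0.5, 0.2, 0.5]
opening: 1.005
finger_force: 0.0
time_s: 40.7
position: [0.7074, -0.0168, 0.0063]
tool_rot: [[0.999, 0.033, 0.004], [0.033, -0.999, -0.0], [0.004, 0.0, -1.0]]
ft_force: [0.3, -0.6, 7.1]
opening: 0.526
finger_force: 82.8
time_s: 41.32
position: [0.7092, -0.0166, 0.2137]
tool_rot: [[0.999, 0.033, 0.013], [0.033, -0.999, 0.0], [0.013, 0.0, -1.0]]
ft_force: [1.2, 0.4, -2.1]
opening: 0.53
finger_force: 82.7
go rot [  0.5   -0.63 -76.31] d now [-0.1748  0.0256 -0.0036] d after-turn [-0.0662 -0.1638 -0.0013] yaw now 1.9 j7 -92.6
place target [ 0.53531907 -0.04791961]
bracket c [539.9 -19.8] head -101.6 size [119.7  46.2] ztop 0.1044 conf 0.61
bracket c [713.2 -14.7] head 2.2 size [118.1  45.6] ztop 0.2398 conf 0.56
```

```bash
H="python3 -m handwheel"; $H '0 0 0 -.043 .0064 0 0;0 0 0 -.043 .0064 0 0;0 0 0 -.043 .0064 0 0;0 0 0 -.043 .0064 0 0;0 0 -9.54 0 0 0 0'; $H '0 0 -9.54 0 0 0 0;0 0 -9.54 0 0 0 0;0 0 -9.54 0 0 0 0;0 0 -9.54 0 0 0 0;0 0 -9.54 0 0 0 0'; $H '0 0 -9.54 0 0 0 0;0 0 -9.54 0 0 0 0;0 0 0 0 0 .03 0;0 0 0 0 0 .03 0;0 0 0 0 0 0 0'; $H '0 0 0 0 0 0 0;0 0 0 0 0 0 0'
python3 - <<'E'
from h import *
place(78.2,.095)
f=bot.grab_frame("side"); cv2.imwrite("pics/s7c.png",cv2.resize(f["color"][180:340,240:460,::-1],(770,560)))
E
```

```text
time_s: 42.1
position: [0.5295, -0.0491, 0.2036]
tool_rot: [[0.98, 0.201, -0.008], [0.201, -0.98, -0.001], [-0.008, -0.001, -1.0]]
ft_force: [0.5, -0.8, -2.3]
opening: 0.531
finger_force: 82.6
time_s: 42.72
position: [0.533, -0.048, 0.2038]
tool_rot: [[0.508, 0.861, -0.005], [0.861, -0.508, 0.0], [-0.002, -0.005, -1.0]]
ft_force: [-0.9, 0.1, -2.1]
opening: 0.535
finger_force: 82.6
time_s: 43.35
position: [0.5312, -0.0481, 0.1424]
tool_rot: [[0.204, 0.979, -0.01], [0.979, -0.204, 0.001], [-0.001, -0.01, -1.0]]
ft_force: [-0.2, -0.5, -2.2]
opening: 0.531
finger_force: 82.8
time_s: 43.6
position: [0.5355, -0.048, 0.1474]
tool_rot: [[0.204, 0.979, 0.002], [0.979, -0.204, -0.0], [0.0, 0.002, -1.0]]
ft_force: [0.1, -0.3, -1.8]
opening: 0.528
finger_force: 82.9
go rot [ 0.11 -0.01  0.01] d now [ 0.     -0.0002  0.0524] d after-turn [ 0.     -0.0001  0.0524] yaw now 78.2 j7 -19.3
place target [ 0.53531907 -0.04791961]
```

View pics/s7c.png

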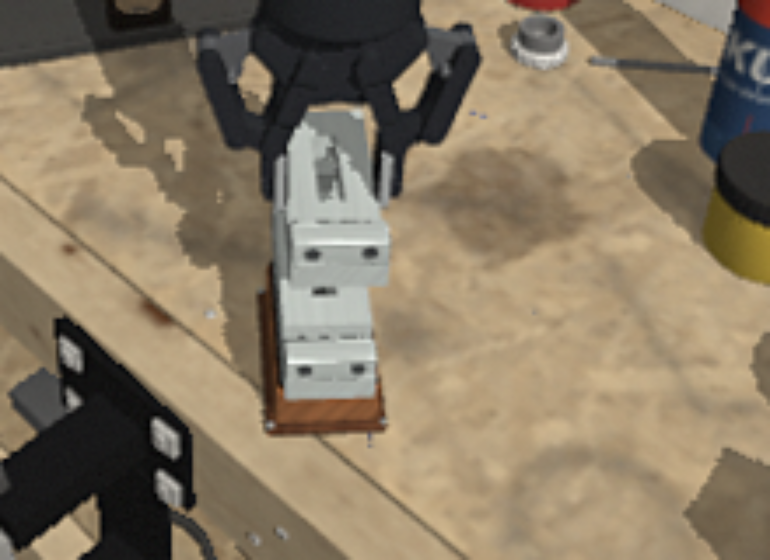

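The last bracket hangs level above the pile, foot toward the near end at crop px (340,250), which matches the plan.

```bash
H="python3 -m handwheel"; $H '0 0 0 0 0 .03 0;0 0 0 0 0 .015 0;0 0 0 0 0 .006 0;0 0 0 0 0 .001 0;0 0 0 0 0 0 0'; $H '0 0 0 0 0 0 1;0 0 0 0 0 0 1;0 0 0 0 0 0 1;0 0 0 0 0 -.01 1'; $H '0 0 0 0 0 -.05 1;0 0 0 0 0 -.05 1;0 0 0 0 0 -.05 1;0 0 0 0 0 0 1;0 0 0 0 0 0 1'
python3 - <<'E'
from h import *
f=bot.grab_frame("wrist"); save(f,"w8.png"); print("wrist");brackets(f); print("top")
f=bot.grab_frame("top"); brackets(f)
for t in["red_carton","tape"]:
  for r in bot.trace(t,f)[:1]: print(t,pts(f,r["region"]).mean(0))
f=bot.grab_frame("side"); cv2.imwrite("pics/s8c.png",cv2.resize(f["color"][:,100:,::-1],(800,592)))
E
```

```text
time_s: 44.28
position: [0.5353, -0.048, 0.0951]
tool_rot: [[0.204, 0.979, 0.001], [0.979, -0.204, -0.0], [0.0, 0.001, -1.0]]
ft_force: [-0.4, -0.3, -1.9]
opening: 0.532
finger_force: 82.9
time_s: 44.78
position: [0.5342, -0.0481, 0.1043]
tool_rot: [[0.204, 0.979, -0.001], [0.979, -0.204, 0.0], [-0.0, -0.001, -1.0]]
ft_force: [0.3, -0.5, 0.9]
opening: 0.998
finger_force: 0.0
time_s: 45.4
position: [0.5343, -0.0481, 0.2545]
tool_rot: [[0.204, 0.979, 0.0], [0.979, -0.204, -0.0], [-0.0, 0.0, -1.0]]
ft_force: [-0.1, 0.1, -1.3]
opening: 0.998
finger_force: 0.0
wrist
odd [542.  -9.] [96. 48.] 1787
bracket c [535.9 -43. ] head 78.1 size [118.9  47.8] ztop 0.1204 conf 0.56
odd [542.  -8.] [95. 47.] 1717
top
odd [550.  28.] [45. 23.] 151
red_carton [0.49115606 0.4643202  0.02542715]
tape [0.49587909 0.35202142 0.0179626 ]
```

View pics/s8c.png

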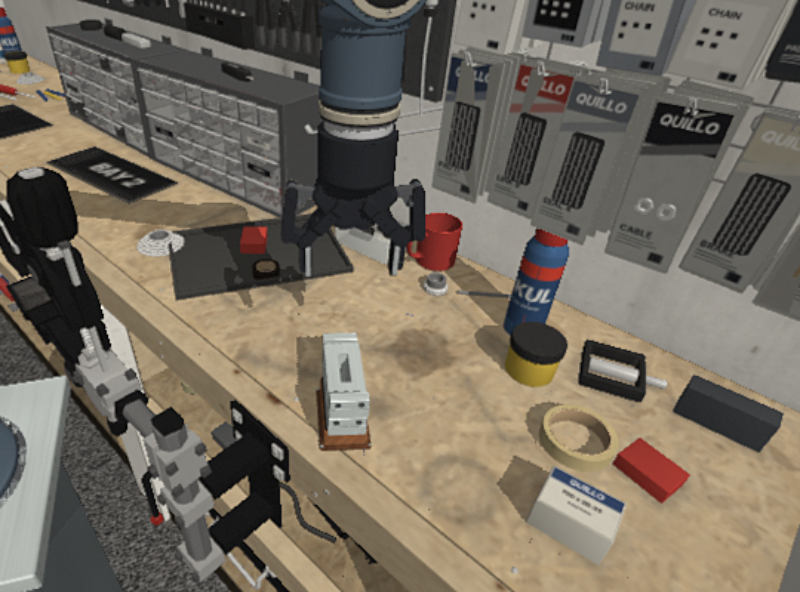

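View pics/w8.png

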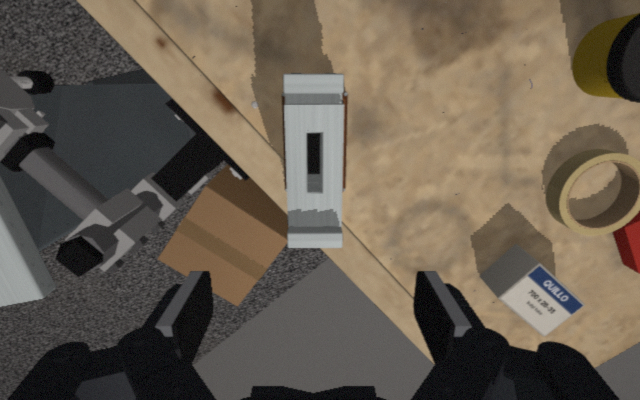

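The side view shows a neat pile of four at px (345,385), the carton and tape in the tray at (254,240) and (265,268), and no bracket left on the bench. The wrist view confirms the pile is straight at (315,160), with feet at both ends. Handing in.

```bash
python3 -c "
from plant import bot
print(bot.job_done())"
```

```text
the job is handed in; nothing more can be done
None
```

The job is handed in (no verdict was returned): the tape and red carton are in the tray, and all four brackets present are in one level pile on the stand with their feet alternating.

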